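Set a petrol water pump for a cold start

ROBOT

A 7-joint arm with a two-finger parallel gripper is mounted at the origin on the work surface. World frame = base frame: x ahead of the robot, y to its left, z up, the work surface at z = 0. Lengths are in m, angles in rad, forces in N, time in s.
With the tool pointing down it reaches from about 0.4 to 0.85 m from the base axis. Payload 10.4 kg.
Tool frame: the origin (TCP) lies on the centre line of the jaws, within the pads' length; the fingertips stand 11 mm ahead of it and the grasp point (between the pads) lies 8 mm behind it; z points along the fingers, y is the line along which they close (so a half turn about z gives the same grasp; the last joint's range is limited). The gripper opens to 87 mm and grips with 3 to 60 N. Pads are 19 mm wide; open, the fingers measure 117 mm over their backs; the gripper's body (75 mm by 190 mm) begins 51 mm behind the grasp point.
Start: joints at [-1.224, 0.332, -0.065, 1.46, 0.022, 1.35, -0.088], TCP at [0.226, 0.583, 0.234] pointing down, gripper open.
Joint ranges: [-2.6, 2.6], [-0.5, 2.12], [-1.47, 1.34], [0.16, 2.42], [-1.27, 4.41], [0.06, 2.06], [-2.6, 2.6]. Speed limits (rad/s): [2.22, 2.22, 2.79, 2.79, 3.14, 3.14, 3.14].

INTERFACE

Orientations are given as a unit quaternion [x, y, z, w].
In Python, from bench import r gives the robot as it stands.
- The arm moves only by the shell command python3 -m pendant 'ROWS' [OPENING] [FORCE]. ROWS is JSON, a list of rows, each a list of 4 numbers: the shift along the tool's x, y, z in m, then the turn about the tool's z in rad. A call has 1 to 8 rows; each row shifts and turns the commanded pose from where the row before left it, along the tool's axes as they then stand; what a row does not reach is not made up. A row lasts 1/12 s, in which the tool goes at most 41.7 mm and 7.16 degrees, less where a joint would pass 70% of its speed; a pose out of reach is approached as far as the arm can. A call with a gripper value outside its range is refused whole. OPENING is the opening, from 0 (shut) to 1 (fully open), set as the call begins (- or left out, the last holds). The fingers move at their own pace and stop on an object; FORCE is the grip in N (left out, the last holds). Time passes only in rows, so rows that do not move let the fingers close. It gives the time, the measured TCP pose, the force, the opening and the grip force at its end, in the units of the state.
- r.read_state(): the state, without advancing time (a new reading comes with each control period).
- r.camera(name): name is "scene" or "top" or "wrist"; returns a dict with "img" (480x640x3 uint8, red, green, blue), "camera_matrix" (3x3 intrinsics, pixels), "dist_coeffs" ([k1, k2, p1, p2, k3] as OpenCV has them; the pictures are not rectified), "xyz" and "attitude" of the camera in the world. Camera axes: x right, y down, z forward; pixel columns grow to the right and rows downward; lengths in m; the calibration is good to about 2 mm. A picture is of the moment at which its call begins. There is no depth.
- r.close_job(): hands the job in; it is judged then, once.
Trained networks look in the newest picture that a camera, given by its name, has taken for a name from the list of things; names that differ only in an ending like _2 or _b are one class to them, and where a whole thing is asked for, a point or a joint stands for the part that bears it (a point fixed in the world has none). Each returns a list of dicts, best first, with "score" (0 to 1); they miss things now and then, are a little off and sometimes report something else, mostly with a low value. They report only what shows in the picture. A call takes as long as a camera call.
- r.outline_of(thing, camera): "mask" (480x640 bool, what is visible of it) and "bbox" ([centre column, centre row, width, height] in pixels, round what is visible of it).
The state is a dict: "time": time; "joint_positions": joint angles; "joint_vel": joint speeds; "joint_torque": joint torques, N m; "ee_pos": TCP position; "eef_rot": TCP orientation; "ft_force": force on the tool from outside, world axes, zero at the start; "torque": the same for the moment, N m; "width": finger opening in m; "grip_force": force on a finger pad.
Only numpy, scipy, OpenCV 4.12 (cv2) and the standard library are available. Lean on these libraries where they do the work, as an engineer would, in place of code of your own. Each camera call takes 0.05 s, during which the arm holds its last target. There are 200 camera calls.

TASK

The petrol pump on the pallets is stone cold: set its two levers for starting. Pushing with a fingertip or the outside of the fingers, without pinching or forcing anything, push the throttle lever all the way to its fast stop and slide the choke lever past its half-choke click, all the way to its full-choke stop. Leave both levers there, and leave the loose things standing about where they are.

Things in the scene. Friction and masses are not known exactly. Their poses are not given: they have to be found in the camera images.
- choke_tab (a point): Centre of the upright tab ending the choke lever, a level black plastic blade (10 wide, 4 thick, 3 mm below this point) sticking out of the engine's front at the right, below the air cleaner (black box). Tab: 20 mm along the lever, 9 mm across it (the way it moves), 26 mm high; 80 mm from the pivot, 178 mm above the deck. Free above and in front; the air cleaner, 290 mm high, is about 75 mm behind.
- choke_pivot (a point): Point on the choke lever's upright pivot, at the height of the tab's centre; fixed to the pump. The lever swings level about it. At choke = 0.36 the lever points straight out of the front.
- choke (a joint): Choke angle, rad: 0 run (start), 0.36 half choke (sprung click), 0.72 full choke (end stop). Growing values swing the tab to the left of someone facing the engine's front, clockwise from above. It takes about 5 N at the tab to leave run, and again to leave half choke; past about 0.55 the spring takes it on to the full stop by itself; let go between two clicks, it springs to the nearer one.
- throttle_grip (a point): Centre of the round black grip (upright, 15 mm in diameter, 26 mm high) ending the throttle lever, a level steel strip (10 mm wide, 3 mm thick, 3 mm below this point) left of the choke, above the round recoil starter. 80 mm from its pivot, 196 mm above the deck. Free above and in front; the fuel tank, 300 mm high, begins about 110 mm behind.
- throttle_pivot (a point): Point on the throttle lever's upright pivot, at the height of the grip's centre; fixed to the pump, 150 mm left of the choke pivot for someone facing the engine's front (their line is parallel to that front). At throttle = 0.45 the lever points straight out of the front.
- throttle (a joint): Throttle angle, rad: 0 slow stop, 0.9 fast stop; starts at or near slow. Growing values swing the grip to the left of someone facing the engine's front, clockwise from above. Stiff by friction (about 1.5 N at the grip, no clicks); it stays where it is left.
- pump: The petrol pump, fixed: green fuel tank, round green recoil starter, tube frame; 420 mm long, 360 mm wide, 300 mm high. Origin on the deck, 90 mm behind the line through the two pivots; its own -x axis points out of the front where the levers are, its +y axis to the left of someone facing that front.
- oil: Loose grey oil bottle, standing, 72 mm in diameter, 165 mm high; origin at the centre of its underside. Leave it alone.
- marker: Loose metal marking-spray can, standing, 54 mm in diameter, 155 mm high; origin at the centre of its underside. Leave it alone.
- wrench: Loose wrench lying on the deck, 180 mm long, about 20 mm high; origin on the deck under its middle. Leave it alone.
- gloves: Loose carton of gloves, 120 x 220 x 75 mm, lying on the deck to the robot's right; origin at the centre of its underside. Leave it alone.

How it is judged:
By the outcome, as a careful person would: the job done as asked, in the order asked, and still so for the second after the job is handed in, with the robot touching nothing.
It also fails if it takes over 56 s, if anything falls off the work surface, if the arm or the gripper's body presses on something with over 40 N, if the wrist force passes 120 N, or if a joint passes its speed limit or range.

## Working session

There is one attempt and no reset: what is moved stays moved. The work goes in short steps, Python scripts to look and compute and a shell command to move; the robot and the scene stay as the last step left them, time stands still between calls to the robot, and variables do not carry over. Pictures are saved under pics/ and viewed, at most 10 in all, crops included, and the job is handed in when it is done.

```bash
mkdir -p pics; cat > h.py <<'E'
import numpy as np,cv2
from scipy.spatial.transform import Rotation as R
from bench import r
def cam(n):
    c=r.camera(n); return c
def rot(c):
    a=np.array(c["attitude"]); return R.from_quat(a).as_matrix() if a.size==4 else a.reshape(3,3)
def ray(c,uv):
    p=cv2.undistortPoints(np.array([[uv]],float),np.array(c["camera_matrix"]),np.array(c["dist_coeffs"]))[0,0]
    return rot(c)@np.array([p[0],p[1],1.])
def atz(c,uv,z):
    d=ray(c,uv);o=np.array(c["xyz"]);return o+d*(z-o[2])/d[2]
def tri(obs):
    A=np.zeros((3,3));b=np.zeros(3)
    for c,uv in obs:
        d=ray(c,uv);d/=np.linalg.norm(d);P=np.eye(3)-np.outer(d,d);A+=P;b+=P@np.array(c["xyz"])
    return np.linalg.solve(A,b)
def proj(c,p):
    M=rot(c).T;rv=cv2.Rodrigues(M)[0];t=-M@np.array(c["xyz"])
    return cv2.projectPoints(np.array([p],float),rv,t,np.array(c["camera_matrix"]),np.array(c["dist_coeffs"]))[0][0,0]
E
python3 - <<'E'
from h import *
print(r.read_state())
for n in ["scene","top","wrist"]:
    c=cam(n);cv2.imwrite(f"pics/{n}0.png",c["img"][:,:,::-1]);print(n,c["xyz"],c["attitude"],np.array(c["camera_matrix"]).tolist())
    for t in ["choke_tab","throttle_grip","pump","oil","marker","wrench","gloves"]:
        o=r.outline_of(t,n)
        print(t,[(round(x["score"],2),np.round(x["bbox"],1).tolist(),np.round(atz(c,x["bbox"][:2],{"choke_tab":.178,"throttle_grip":.196}.get(t,.08)),3).tolist()) for x in o[:2]])
E
```

```text
{'time': 0.0, 'joint_positions': array([-1.22361625,  0.33288143, -0.06466864,  1.4609436 ,  0.02166446,
        1.34989852, -0.08847649]), 'joint_vel': array([-0.00019843, -0.0005204 , -0.0006894 ,  0.0002644 ,  0.00026263,
       -0.00023934, -0.00049121]), 'joint_torque': array([-1.82952550e-05, -6.23256326e+01,  2.47630145e-02, -3.89903712e+01,
       -6.13359734e-02,  3.99120210e-02,  1.52843377e-04]), 'ee_pos': array([0.2257898 , 0.58239191, 0.23274682]), 'eef_rot': array([ 1.83824110e-01,  9.82958891e-01, -7.14670337e-04, -6.27494538e-05]), 'ft_force': array([-0.02993284,  0.33387033, -0.41511437]), 'torque': array([-0.01180409, -0.0166991 ,  0.02796404]), 'grip_force': 0.0, 'width': 0.08721298607352052}
scene [1.51966454 0.08924708 0.96423749] [ 0.56046345  0.70738903 -0.33709752 -0.26804243] [[575.781791389644, 0.0, 323.00035913340105], [0.0, 575.781791389644, 249.51844766288582], [0.0, 0.0, 1.0]]
choke_tab [(0.78, [332.8, 275.9, 26.6, 12.9], [0.653, -0.092, 0.178])]
throttle_grip [(0.47, [374.1, 232.9, 49.7, 11.0], [0.513, -0.03, 0.196]), (0.33, [232.9, 279.5, 38.1, 68.0], 
[... 663 characters left out ...]
0.0, 1.0]]
choke_tab [(0.8, [294.4, 185.2, 46.5, 12.9], [0.651, -0.073, 0.178])]
throttle_grip [(0.84, [273.4, 251.9, 46.7, 13.0], [0.514, -0.029, 0.196])]
pump []
oil [(0.63, [419.1, 210.1, 39.3, 38.0], [0.609, -0.342, 0.08])]
marker [(0.93, [381.7, 274.6, 25.2, 31.4], [0.47, -0.254, 0.08])]
wrench [(0.69, [363.3, 175.8, 22.0, 73.1], [0.689, -0.221, 0.08])]
gloves [(0.79, [476.9, 320.9, 72.8, 109.4], [0.363, -0.459, 0.08])]
wrist [0.155322   0.61016407 0.38396808] [0.81713796 0.55951283 0.07810713 0.11458718] [[402.6279422653625, 0.0, 324.94443561312494], [0.0, 402.6279422653625, 240.17901027717738], [0.0, 0.0, 1.0]]
choke_tab []
throttle_grip []
pump []
oil []
marker []
wrench []
gloves []
```

View pics/top0.png

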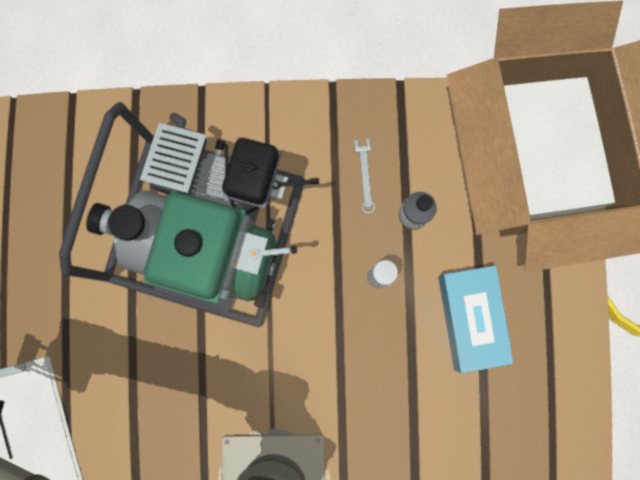

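View pics/scene0.png

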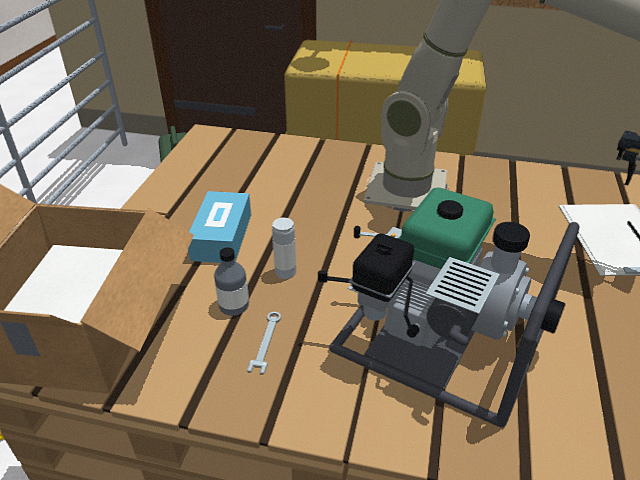

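```bash
python3 - <<'E'
from h import *
c=cam("top")
for t,z in [("choke_tab",.178),("throttle_grip",.196)]:
    m=r.outline_of(t,"top")[0]["mask"];ys,xs=np.nonzero(m)
    b=cv2.boxPoints(cv2.minAreaRect(np.c_[xs,ys].astype(np.float32)))
    print(t,m.sum(),b.tolist(),[np.round(atz(c,p,z),3).tolist() for p in b])
im=c["img"][140:300,220:420];cv2.imwrite("pics/top_crop.png",cv2.resize(im,None,fx=4,fy=3.75,interpolation=2)[:,:,::-1])
E
```

```text
choke_tab 236 [[272.4891662597656, 181.1883087158203], [317.9086608886719, 177.78184509277344], [318.5220642089844, 185.96083068847656], [273.1025695800781, 189.36729431152344]] [[0.661, -0.028, 0.178], [0.665, -0.121, 0.178], [0.648, -0.122, 0.178], [0.644, -0.029, 0.178]]
throttle_grip 306 [[248.3971405029297, 248.36338806152344], [295.7336730957031, 244.6262969970703], [296.5306396484375, 254.7212677001953], [249.19412231445312, 258.4583740234375]] [[0.522, 0.021, 0.196], [0.527, -0.073, 0.196], [0.507, -0.075, 0.196], [0.502, 0.02, 0.196]]
```

View pics/top_crop.png

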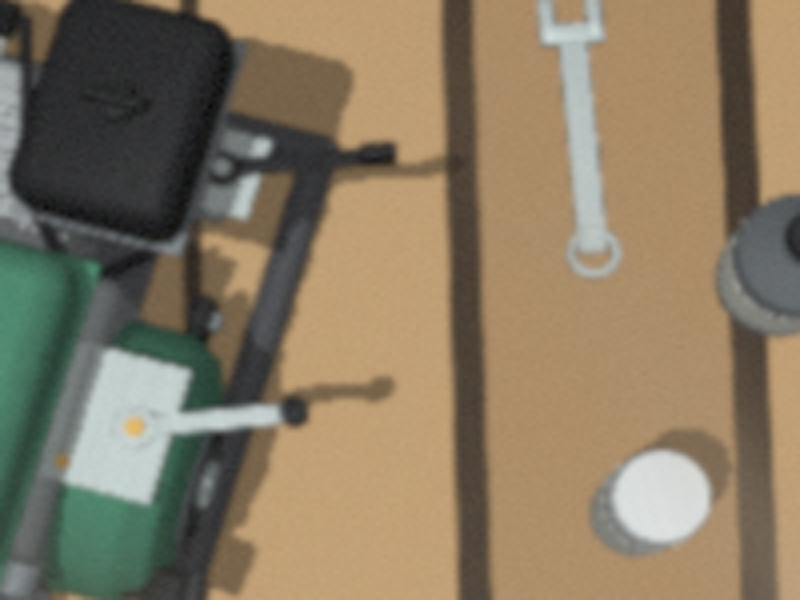

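The top view shows the choke tab at about (314.5,180.5), its pivot at (276,184.5), the throttle grip at (293.3,249.6) and its pivot at (253.7,254). In the scene view the tab is at (322,277) and the grip at (357,232). The front faces -y, so both levers are pushed roughly toward -x.

```bash
python3 - <<'E'
from h import *
t=cam("top");s=cam("scene")
print("tri choke",tri([(t,(314.5,180.5)),(s,(322,277))]),"thr",tri([(t,(293.3,249.6)),(s,(357,232))]))
cp=atz(t,(276.2,184.5),.178);tp=atz(t,(253.7,253.9),.193);ct=atz(t,(314.5,180.5),.19);tg=atz(t,(293.3,249.6),.209)
print("ct",ct,"cp",cp,"tg",tg,"tp",tp)
# fit yaw: pump y axis dir = e(th), front f = rot(+90deg) of y-axis ; lever dir at q: f rotated by -(q-mid)
d=(tp-cp)[:2];print("pivdist",np.linalg.norm(d),"yaw piv",np.degrees(np.arctan2(d[1],d[0])))
a=lambda v:np.degrees(np.arctan2(v[1],v[0]))
print("lever angles choke",a(ct-cp),np.linalg.norm((ct-cp)[:2]),"thr",a(tg-tp),np.linalg.norm((tg-tp)[:2]))
st=r.read_state();print(R.from_quat(st["eef_rot"]).as_matrix().round(3))
E
```

```text
tri choke [ 0.65993283 -0.1134886   0.17692696] thr [ 0.51711945 -0.06792878  0.19521055]
ct [ 0.65712051 -0.11389837  0.19      ] cp [ 0.65359412 -0.03539914  0.178     ] tg [ 0.51573271 -0.06898568  0.209     ] tp [0.51089973 0.01080929 0.193     ]
pivdist 0.14998969101149395 yaw piv 162.05659865875742
lever angles choke -87.42784966076809 0.07857840575718246 thr -86.53397070002754 0.079941198947319
[[-0.932  0.361  0.   ]
 [ 0.361  0.932  0.   ]
 [ 0.     0.    -1.   ]]
```

```bash
python3 -m pendant '[[0,0,-0.025,0.12],[0,0,-0.025,0.12],[0,0,-0.025,0.12],[0,0,-0.025,0.12],[0,0,-0.025,0.12],[0,0,-0.025,0.12],[0,0,-0.025,0.12],[0,0,-0.025,0.12]]' 0 20; python3 -m pendant '[[0,0,0,0.12],[0,0,0,0.12],[0,0,0,0.12],[0,0,0,0.12],[0,0,0,0.075],[0,0,0,0]]'
python3 - <<'E'
from h import *
st=r.read_state();M=R.from_quat(st["eef_rot"]).as_matrix();print(st["joint_positions"].round(2),M.round(3),st["ee_pos"])
print(M.T@(np.array([.56,-.083,st["ee_pos"][2]])-st["ee_pos"]))
E
```

```text
time: 2.12
ee_pos: [0.2258, 0.5825, 0.435]
eef_rot: [0.619, 0.785, 0.0, -0.0]
ft_force: [0.6, -0.1, -0.9]
width: 0.0412
grip_force: 0.0
time: 2.62
ee_pos: [0.2258, 0.5828, 0.4336]
eef_rot: [0.81, 0.586, 0.0, -0.0]
ft_force: [0.0, -0.4, 0.1]
width: 0.004
grip_force: 0.0
[-1.37  0.32  0.14  1.07 -0.05  1.75 -1.56] [[ 0.312  0.95   0.   ]
 [ 0.95  -0.312  0.   ]
 [ 0.     0.    -1.   ]] [0.22583413 0.58277623 0.43356429]
[-5.28148360e-01  5.25341917e-01 -1.01834629e-05]
```

```bash
python3 -m pendant '[[-0.026,0.026,0,0],[-0.026,0.026,0,0],[-0.026,0.026,0,0],[-0.026,0.026,0,0],[-0.026,0.026,0,0],[-0.026,0.026,0,0],[-0.026,0.026,0,0],[-0.026,0.026,0,0]]'; python3 -m pendant '[[-0.026,0.026,0,0],[-0.026,0.026,0,0],[-0.026,0.026,0,0],[-0.026,0.026,0,0],[-0.026,0.026,0,0],[-0.026,0.026,0,0],[-0.026,0.026,0,0],[0,0,0,0]]'
python3 - <<'E'
from h import *
st=r.read_state();M=R.from_quat(st["eef_rot"]).as_matrix();print(st["joint_positions"].round(2),M.round(3),st["ee_pos"])
print(M.T@(np.array([.56,-.083,.198])-st["ee_pos"]))
E
```

```text
time: 3.28
ee_pos: [0.3599, 0.3188, 0.4338]
eef_rot: [0.808, 0.589, 0.0, -0.0]
ft_force: [0.7, 0.6, 0.2]
width: 0.0007
grip_force: 0.0
time: 3.95
ee_pos: [0.4785, 0.0838, 0.4341]
eef_rot: [0.811, 0.585, 0.001, 0.001]
ft_force: [0.3, -0.6, 0.2]
width: 0.0004
grip_force: 0.0
[-0.88 -0.04  0.6   1.46  0.02  1.71 -0.6 ] [[ 0.315  0.949  0.002]
 [ 0.949 -0.315 -0.001]
 [-0.     0.002 -1.   ]] [0.47845308 0.08377658 0.43411157]
[-0.13251017  0.12948176  0.23640755]
```

```bash
python3 -m pendant '[[-0.026,0.026,0,0],[-0.026,0.026,0,0],[-0.026,0.026,0,0],[-0.027,0.026,0.01,0],[-0.027,0.025,0.02,0],[0,0,0.03,0],[0,0,0.03,0],[0,0,0,0]]'
python3 - <<'E'
from h import *
c=cam("wrist");cv2.imwrite("pics/w1.png",c["img"][:,:,::-1]);print(c["xyz"])
st=r.read_state();M=R.from_quat(st["eef_rot"]).as_matrix();print(st["joint_positions"].round(2),st["ee_pos"])
print(M.T@(np.array([.56,-.083,.198])-st["ee_pos"]))
print("pred grip",proj(c,[.517,-.069,.209]),"tab",proj(c,[.657,-.114,.19]),"tip",proj(c,st["ee_pos"]+M[:,2]*.011))
E
```

```text
time: 4.62
ee_pos: [0.5562, -0.074, 0.3384]
eef_rot: [0.809, 0.588, -0.003, -0.002]
ft_force: [-0.6, 1.0, -0.2]
width: 0.0005
grip_force: 0.0
[ 0.57980725 -0.00224702  0.48854843]
[-0.63  0.19  0.8   1.48 -0.13  1.54 -0.14] [ 0.55703532 -0.07337206  0.34171531]
[-0.00808442  0.0064093   0.14369809]
pred grip [273.33023756 243.0198327 ] tab [467.2413688 236.0224673] tip [327.70399056 305.59779066]
```

View pics/w1.png

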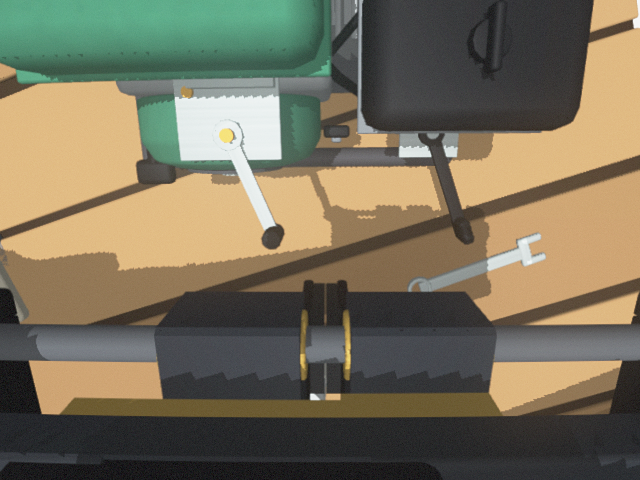

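The wrist view shows the throttle grip at (273,237) and the choke tab at (464,232), matching the predictions. The closed fingers at (326,305) sit between them in x, so I descend there and push along -tool y.

```bash
python3 -m pendant '[[-0.008,0.006,0.024,0],[0,0,0.03,0],[0,0,0.03,0],[0,0,0.03,0],[0,0,0.02,0],[0,0,0.01,0],[0,0,0,0],[0,0,0,0]]';python3 -m pendant '[[0,-0.01,0,0],[0,-0.01,0,0],[0,-0.01,0,0],[0,-0.01,0,0],[0,-0.005,0,0],[0,-0.005,0,0],[0,0,0,0],[0,0,0,0]]'
```

```text
time: 5.33
ee_pos: [0.5625, -0.083, 0.2015]
eef_rot: [0.809, 0.588, 0.001, 0.0]
ft_force: [0.5, 0.4, 0.4]
width: 0.0002
grip_force: 0.0
time: 6.0
ee_pos: [0.5143, -0.0674, 0.2004]
eef_rot: [0.809, 0.588, 0.001, -0.0]
ft_force: [0.2, 0.3, 1.5]
width: 0.0003
grip_force: 0.2
```

```bash
python3 - <<'E'
from h import *
c=cam("wrist");cv2.imwrite("pics/w2.png",c["img"][:,:,::-1])
st=r.read_state();p=st["ee_pos"][:2]-[.511,.0108];print(st["ee_pos"],st["ft_force"],"u",p@[-.951,.308],"f",p@[-.308,-.951],st["joint_positions"].round(2))
E
```

```text
[ 0.51425915 -0.0675014   0.20005542] [0.61731221 0.55235356 0.07981008] u -0.02721628281901237 f 0.07346081689532978 [-0.68  0.13  0.79  1.82 -0.1   1.23 -0.17]
```

View pics/w2.png

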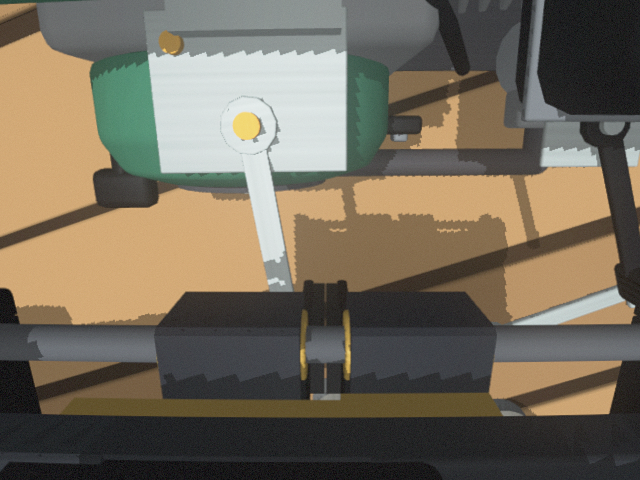

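The lever is moving with the fingers: its strip now runs from (247,127) to (281,290), just left of the finger. I keep pushing.

```bash
python3 -m pendant '[[0,-0.005,0,0],[0,-0.005,0,0],[0,-0.005,0,0],[0,-0.005,0,0],[0,-0.005,0,0],[0,-0.003,0,0],[0,0,0,0],[0,0,0,0]]';python3 -m pendant '[[0,-0.002,0,0],[0,-0.002,0,0],[0,-0.002,0,0],[0,0,0,0]]'; python3 - <<'E'
from h import *
st=r.read_state();p=st["ee_pos"][:2]-[.511,.0108];print(st["ee_pos"],st["ft_force"],"u",p@[-.951,.308],"f",p@[-.308,-.951])
E
```

```text
time: 6.72
ee_pos: [0.4869, -0.0587, 0.1996]
eef_rot: [0.809, 0.588, 0.0, -0.0]
ft_force: [-0.3, 0.3, 0.3]
width: 0.0005
grip_force: 0.0
time: 7.05
ee_pos: [0.4814, -0.0572, 0.1997]
eef_rot: [0.809, 0.588, 0.0, -0.0]
ft_force: [0.6, -0.0, 0.1]
width: 0.0002
grip_force: 0.6
[ 0.48139909 -0.05717036  0.19966707] [ 0.59517311 -0.00069013  0.11109382] u 0.007215590408442822 f 0.07375689467694796
```

```bash
for i in 1 2 3 4; do python3 -m pendant '[[0,-0.0015,0,0],[0,-0.0015,0,0],[0,0,0,0]]'|egrep 'ee_pos|ft'; done
python3 - <<'E'
from h import *
c=cam("wrist");cv2.imwrite("pics/w3.png",c["img"][:,:,::-1])
st=r.read_state();p=st["ee_pos"][:2]-[.511,.0108];print(st["ee_pos"],st["ft_force"],"u",p@[-.951,.308],"f",p@[-.308,-.951])
E
```

```text
ee_pos: [0.4785, -0.0564, 0.1996]
ft_force: [2.6, 0.1, 0.4]
ee_pos: [0.4756, -0.0555, 0.1996]
ft_force: [2.2, -0.0, 0.9]
ee_pos: [0.4727, -0.0545, 0.1996]
ft_force: [1.6, -0.1, -0.6]
ee_pos: [0.4705, -0.0537, 0.1999]
ft_force: [5.6, -0.9, -1.3]
[ 0.47051798 -0.05374797  0.19981346] [ 4.55049672 -1.04986726 -1.19128145] u 0.018617626842522585 f 0.07385358415067315
```

View pics/w3.png

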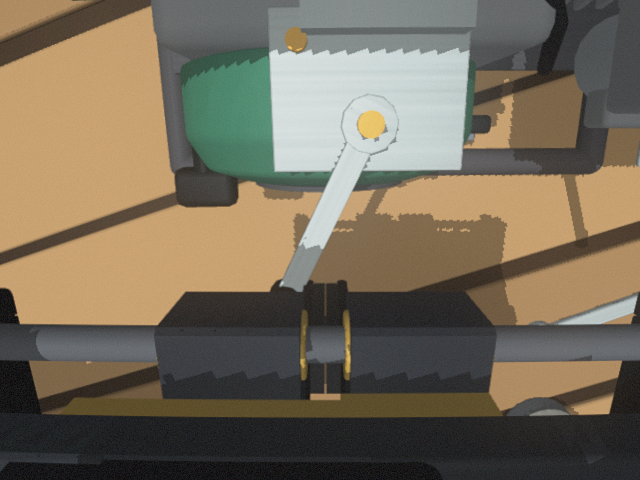

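The lever runs from (370,124) to (290,285), about 27° past straight out, and the force is rising, so it is at or near the stop. I confirm with a little more push.

```bash
for i in 1 2; do python3 -m pendant '[[0,-0.0015,0,0],[0,0,0,0]]'|egrep 'ee_pos|ft'; done; python3 -m pendant '[[0,0,0,0],[0,0,0,0]]'|egrep 'ee_pos|ft'
```

```text
ee_pos: [0.4699, -0.0536, 0.2001]
ft_force: [9.0, -2.0, -2.1]
ee_pos: [0.4696, -0.0536, 0.2004]
ft_force: [16.2, -4.5, -7.2]
ee_pos: [0.4696, -0.0536, 0.2004]
ft_force: [15.3, -3.8, -6.4]
```

```bash
python3 -m pendant '[[0,0.005,0,0],[0,0.01,0,0],[0,0.015,0,0],[0,0.015,0,0],[0,0,-0.03,0],[0,0,-0.03,0],[0,0,0,0]]'; python3 -m pendant '[[0,0.025,0,0],[0,0.035,0,0],[0,0.035,0,0],[0,0.035,0,0],[0,0.035,0,0],[0,0.025,0,0],[0,0,0,0],[0,0,0,0]]'
python3 - <<'E'
from h import *
c=cam("wrist");cv2.imwrite("pics/w4.png",c["img"][:,:,::-1])
st=r.read_state();M=R.from_quat(st["eef_rot"]).as_matrix();print(st["joint_positions"].round(2))
print(M.T@(np.array([.6933,-.130,.181])-st["ee_pos"]))
print("tab",proj(c,[.657,-.114,.19]))
E
```

```text
time: 9.18
ee_pos: [0.5116, -0.0671, 0.2639]
eef_rot: [0.809, 0.588, 0.002, 0.001]
ft_force: [1.3, -0.9, -0.5]
width: 0.0005
grip_force: 0.0
time: 9.85
ee_pos: [0.6907, -0.126, 0.2578]
eef_rot: [0.809, 0.587, -0.002, -0.001]
ft_force: [-0.6, -0.6, -0.5]
width: 0.0004
grip_force: 0.0
[-0.36  0.59  0.78  1.22 -0.4   1.49  0.05]
[-0.00310768  0.00439623  0.07767116]
tab [263.63997147 259.89871719]
```

View pics/w4.png

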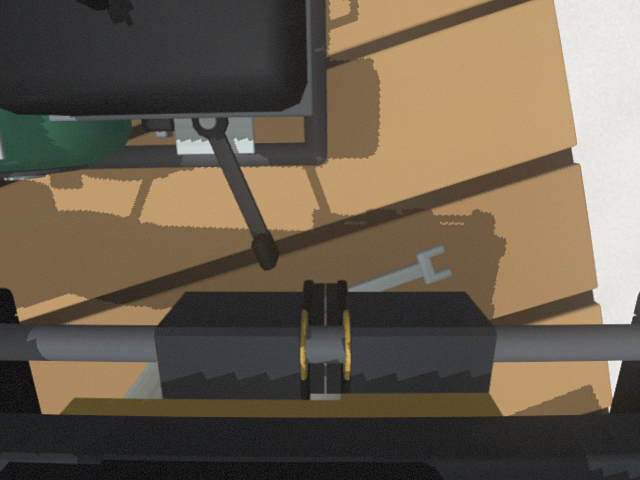

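The choke tab is at (265,250), still in run, and the fingertips are clear to its right at (326,285). I descend beside it and push.

```bash
python3 -m pendant '[[0.001,0.004,0.018,0],[0,0,0.025,0],[0,0,0.025,0],[0,0,0.01,0],[0,0,0,0],[0,0,0,0]]'; python3 -m pendant '[[0,-0.008,0,0],[0,-0.008,0,0],[0,-0.005,0,0],[0,-0.005,0,0],[0,-0.005,0,0],[0,-0.005,0,0],[0,-0.004,0,0],[0,0,0,0]]'; for i in 1 2 3; do python3 -m pendant '[[0,-0.003,0,0],[0,-0.003,0,0],[0,0,0,0]]'|egrep 'ee_pos|ft'; done
python3 - <<'E'
from h import *
st=r.read_state();p=st["ee_pos"][:2]-[.6536,-.0354];print(st["ee_pos"],st["ft_force"],"u",p@[-.951,.308],"f",p@[-.308,-.951])
E
```

```text
time: 10.4
ee_pos: [0.6947, -0.1251, 0.1827]
eef_rot: [0.809, 0.588, 0.0, -0.0]
ft_force: [0.4, 0.1, 0.2]
width: 0.0008
grip_force: 0.0
time: 11.07
ee_pos: [0.6566, -0.1129, 0.1825]
eef_rot: [0.809, 0.588, 0.001, -0.0]
ft_force: [-0.3, 0.2, -0.7]
width: 0.0006
grip_force: 0.0
ee_pos: [0.6507, -0.1109, 0.1816]
ft_force: [-0.7, -0.2, -0.1]
ee_pos: [0.645, -0.1093, 0.1816]
ft_force: [0.1, 0.4, 0.2]
ee_pos: [0.6399, -0.1078, 0.1818]
ft_force: [3.3, -1.6, -1.9]
[ 0.63985487 -0.10779955  0.18178705] [ 3.27306097 -1.62510694 -1.89908382] u -0.009227446025256393 f 0.073085466232692
```

```bash
for i in 1 2 3 4 5 6 7; do python3 -m pendant '[[0,-0.0015,0,0],[0,-0.0015,0,0],[0,0,0,0]]'|egrep 'ee_pos|ft'; done
python3 - <<'E'
from h import *
c=cam("wrist");cv2.imwrite("pics/w5.png",c["img"][:,:,::-1])
st=r.read_state();p=st["ee_pos"][:2]-[.6536,-.0354];print(st["ft_force"],"u",p@[-.951,.308],"f",p@[-.308,-.951])
E
```

```text
ee_pos: [0.6367, -0.1068, 0.1817]
ft_force: [1.4, -0.9, -0.3]
ee_pos: [0.6336, -0.1057, 0.1816]
ft_force: [1.1, -0.2, -0.6]
ee_pos: [0.6307, -0.1045, 0.1815]
ft_force: [0.3, -0.5, 0.0]
ee_pos: [0.6279, -0.1038, 0.1815]
ft_force: [0.5, 0.1, -0.8]
ee_pos: [0.6252, -0.103, 0.1816]
ft_force: [0.7, 1.4, 0.3]
ee_pos: [0.6224, -0.102, 0.1816]
ft_force: [-0.2, 0.2, -0.2]
ee_pos: [0.6201, -0.1012, 0.1818]
ft_force: [3.3, -1.1, -0.7]
[ 2.26124386 -0.18593488 -1.07400091] u 0.011628833137818692 f 0.07289522524749466
```

View pics/w5.png

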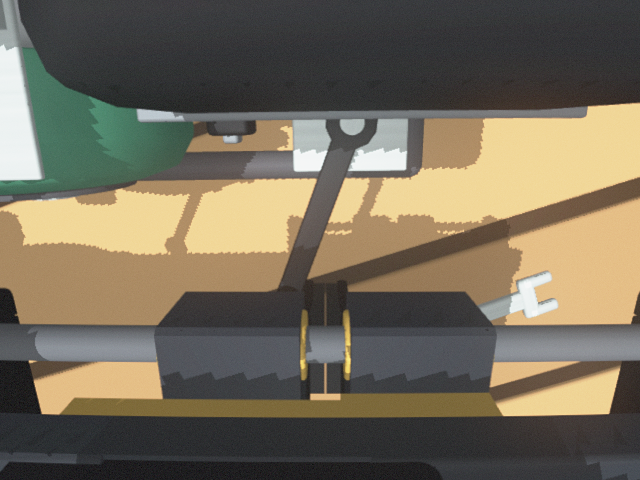

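The choke lever now runs from (352,122) to (290,285), about 21° past straight, which is the full-choke stop. I press lightly to confirm, back off, lift and look.

```bash
python3 -m pendant '[[0,-0.0015,0,0],[0,-0.0015,0,0],[0,0,0,0]]'|egrep 'ee_pos|ft'; python3 -m pendant '[[0,0.005,0,0],[0,0.01,0,0],[0,0.015,0,0],[0,0.015,0,0],[0,0,-0.03,0],[0,0,-0.03,0],[0,0,-0.03,0],[0,0,-0.03,0]]'|egrep 'ee_pos|ft';  python3 -m pendant '[[-0.02,0,-0.03,0],[-0.02,0,0,0],[-0.02,0,0,0],[-0.02,0,0,0],[0,0,0,0],[0,0,0,0]]'|egrep 'ee_pos|ft'
python3 - <<'E'
from h import *
c=cam("wrist");cv2.imwrite("pics/w6.png",c["img"][:,:,::-1])
def P(cp,mid,q,z):
    a=np.radians(-108)-(q-mid);return np.array([cp[0]+.08*np.cos(a),cp[1]+.08*np.sin(a),z])
print("full tab",proj(c,P((.6536,-.0354),.36,.72,.19)),"fast grip",proj(c,P((.511,.0108),.45,.9,.209)),"piv",proj(c,[.6536,-.0354,.18]),proj(c,[.511,.0108,.195]))
E
```

```text
ee_pos: [0.6191, -0.1008, 0.1823]
ft_force: [14.1, -3.2, -5.5]
ee_pos: [0.6592, -0.1142, 0.3027]
ft_force: [1.1, -1.3, 0.2]
ee_pos: [0.6342, -0.1915, 0.3316]
ft_force: [1.0, 0.8, 0.3]
full tab [242.32480857 119.36094965] fast grip [  3.59002728 118.17873495] piv [281.07024565   4.89169952] [49.81064983  3.43807594]
```

View pics/w6.png

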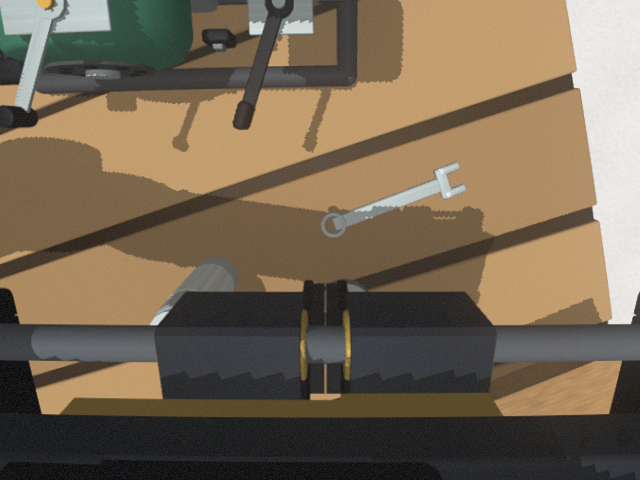

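The tab is at (243,118) against a full-choke prediction of (242,119). The grip is at about (8,117) against a fast-stop prediction of (4,118). Both stayed put and the loose things are undisturbed.

```bash
python3 -c "
from bench import r
print(r.close_job())"
```

```text
the job is handed in; nothing more can be done
None
```

The throttle lever is at its fast stop and the choke lever at its full-choke stop; both were pushed with the outside of the closed fingers, throttle first, the loose things were left alone, and the job is handed in.

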